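# Reload the delivery carrier in route order

### The arm

A 7-joint arm with a two-finger parallel gripper is mounted at the origin on the work surface. World frame = base frame: x ahead of the robot, y to its left, z up, the work surface at z = 0. Lengths are in m, angles in rad, forces in N, time in s.
With the tool pointing down it reaches from about 0.425 to 0.875 m from the base axis. Payload 9.9 kg.
Tool frame: the origin (TCP) lies midway between the tips of the shut fingers; the grasp point (between the pads) lies 19 mm behind it; z points along the fingers, y is the line along which they close (so a half turn about z gives the same grasp; the last joint's range is limited). The gripper opens to 85 mm and grips with 20 to 120 N. Pads are 22 mm wide; open, the fingers measure 114 mm over their backs; the gripper's body (76 mm by 85 mm) begins 54 mm behind the grasp point. The pads swing forward as they close: fully open they stand 13 mm farther back than shut.
Start: joints at [1.05, 0.576, 0.025, 1.437, -0.015, 1.129, -0.057], TCP at [0.286, -0.612, 0.231] pointing down, gripper open.
Joint ranges: [-2.76, 2.76], [-0.34, 2.15], [-1.52, 1.57], [0.19, 2.46], [-1.09, 4.23], [0.17, 1.99], [-2.82, 2.82]. Speed limits (rad/s): [2.22, 2.22, 3.01, 3.01, 3.14, 3.14, 3.14].

### API

Orientations are given as [roll, pitch, yaw] about the fixed x, y, z axes, in that order (R = Rz(yaw) Ry(pitch) Rx(roll)).
In Python, from bench import arm, grab_frame, get_calibration gives the robot as it stands. The module is installed in compiled form; this text tells all that it offers.
- The arm moves only by the tool drive_tool, never from a script. Its argument "plan" is a list that holds one entry, the list of rows, each a list of 4 numbers: the shift along the world's x, y, z in m, then the turn about the world's z in degrees. A call has 1 to 5 rows; each row is the pose to reach, as a shift and turn from the pose commanded when the call began; what a row does not reach only later rows make up. A row lasts 1/8 s, in which the tool goes at most 62.5 mm and 10.7 degrees, less where a joint would pass 70% of its speed; a pose out of reach is approached as far as the arm can. A call with a gripper value outside its range is refused whole. "jaw" is the finger opening in m, from 0 to 0.0854, set as the call begins (left out, the last holds). The fingers move at their own pace and stop on an object; the grip force is fixed at half the most. Time passes only in rows, so rows that repeat a pose let the fingers close. It gives the time, the measured TCP pose, the force, the opening and the grip force at its end, in the units of the state.
- arm.observe(): the state, without advancing time (a new reading comes with each control period).
- grab_frame(name): name is "side" or "top"; returns (picture, depth): 400x640x3 uint8, blue, green, red; 400x640 float32, m along the optical axis (not along the pixel's ray), 0 where there is no reading.
- get_calibration(name): a dict with "mtx" (3x3 intrinsics, pixels), "D" ([k1, k2, p1, p2, k3] as OpenCV has them; the pictures are not rectified), "extrinsics" (4x4, takes a point from world to camera coordinates). Camera axes: x right, y up, looking along -z (the intrinsics and any distortion apply to the point x, -y, -z); pixel columns grow to the right and rows downward; lengths in m; the calibration is good to about 2 mm. A picture is of the moment at which its call begins. get_calibration takes no time and is no camera call.
- arm.sign_off(): hands the job in; it is judged then, once.
The state is a dict: "time_s": time; "qpos": joint angles; "qd": joint speeds; "tau": joint torques, N m; "tcp_pos": TCP position; "tcp_rot": TCP orientation; "wrist_force": force on the tool from outside, world axes, zero at the start; "wrist_torque": the same for the moment, N m; "grip_width": finger opening in m; "finger_force": force on a finger pad.
Only numpy, scipy, OpenCV 4.12 (cv2) and the standard library are available. Lean on these libraries where they do the work, as an engineer would, in place of code of your own. Each camera call takes 0.05 s, during which the arm holds its last target. There are 200 camera calls.

### The job

Move the four small parcels from the blue rack into the yellow carrier, one to a bay, keeping their route order: the parcel next to the blue rack's red end panel goes into the carrier's bay next to the red marker block, its neighbour into the next bay, and so on to the far end. Keep every parcel upright all the way and leave each one standing flat on the floor of its bay, released and at rest.

Things in the scene. Friction and masses are not known exactly. Their poses are not given: they have to be found in the camera images.
- parcel_kraft: A brown kraft carton with a pale tape band and a white label on top, 52 x 46 x 80 mm (its own x, y, z), about 180 g, standing upright in one of the four bays of the blue rack on a bay plate of its colour (plate top 16 mm above the table), roughly square to the rack. Origin: centre of its underside; z up. Can be gripped from above across its 52 mm (own x), which is across the row.
- parcel_green: A green carton with a white paper band and a white label on top, 48 x 44 x 72 mm (its own x, y, z), about 180 g, standing upright in one of the four bays of the blue rack on a bay plate of its colour (plate top 16 mm above the table), roughly square to the rack. Origin: centre of its underside; z up. Can be gripped from above across its 48 mm (own x), which is across the row.
- parcel_white: A white carton with a blue tape band and a blue label on top, 50 x 42 x 88 mm (its own x, y, z), about 180 g, standing upright in one of the four bays of the blue rack on a bay plate of its colour (plate top 16 mm above the table), roughly square to the rack. Origin: centre of its underside; z up. Can be gripped from above across its 50 mm (own x), which is across the row.
- parcel_black: A black carton with a white paper band and a white label on top, 46 x 46 x 76 mm (its own x, y, z), about 180 g, standing upright in one of the four bays of the blue rack on a bay plate of its colour (plate top 16 mm above the table), roughly square to the rack. Origin: centre of its underside; z up. Can be gripped from above across its 46 mm (own x), which is across the row.
- tag_kraft: The brown bay plate, 90 x 60 x 4 mm, fixed in one bay of the fixed blue rack under the kraft parcel: marks the bay it came from. Origin: centre of its underside, 12 mm above the table; y runs along the row towards the rack's red end panel (always the robot's left). Rack: 272 x 100 mm, 4 bays at 66 mm pitch; long walls reach 30 mm above the table, dividers 40, ends 50.
- tag_green: The green bay plate, 90 x 60 x 4 mm, fixed in one bay of the fixed blue rack under the green parcel: marks the bay it came from. Origin: centre of its underside, 12 mm above the table; y runs along the row towards the rack's red end panel (always the robot's left). Rack: 272 x 100 mm, 4 bays at 66 mm pitch; long walls reach 30 mm above the table, dividers 40, ends 50.
- tag_white: The white bay plate, 90 x 60 x 4 mm, fixed in one bay of the fixed blue rack under the white parcel: marks the bay it came from. Origin: centre of its underside, 12 mm above the table; y runs along the row towards the rack's red end panel (always the robot's left). Rack: 272 x 100 mm, 4 bays at 66 mm pitch; long walls reach 30 mm above the table, dividers 40, ends 50.
- tag_black: The black bay plate, 90 x 60 x 4 mm, fixed in one bay of the fixed blue rack under the black parcel: marks the bay it came from. Origin: centre of its underside, 12 mm above the table; y runs along the row towards the rack's red end panel (always the robot's left). Rack: 272 x 100 mm, 4 bays at 66 mm pitch; long walls reach 30 mm above the table, dividers 40, ends 50.
- carrier: The empty yellow carrier rack, fixed, 272 mm long (y), 100 mm wide (x). Origin: centre of its underside on the table; x across the row, y along it, z up. Four bays centred at y = -99, -33, +33, +99 mm, x = 0, each 62 mm along the row and 92 mm across; bay floor 12 mm above the table; long walls reach 30 mm above the table, dividers (4 mm thick) 40, end panels 50.
- flag: The red marker block, fixed, standing on the table against one end of the yellow carrier, 60 x 20 mm foot, 54 mm high, origin centre of its underside at y = +152 or -152 mm, x = 0 of the carrier. It marks the carrier's first bay; bay centres lie 53, 119, 185 and 251 mm from it. (A grey block of the same shape stands at the other end.)
Not all that is in view belongs to the job. What is meant by the flag is not green, and is the smaller of those in its own colour.

How it is judged:
By the outcome, as a careful person would: the job done as asked, in the order asked, and still so for the second after the job is handed in, with the robot touching nothing.
It also fails if it takes over 109 s, if anything falls off the work surface, if the arm or the gripper's body presses on something with over 40 N, if the wrist force passes 120 N, or if a joint passes its speed limit or range.

## Working session

There is one attempt and no reset: what is moved stays moved. The work goes in short steps, Python scripts to look and compute and a tool call to move; the robot and the scene stay as the last step left them, time stands still between calls to the robot, and variables do not carry over. Pictures are saved under pics/ and viewed, at most 14 in all, crops included, and the job is handed in when it is done.

Besides the shell and the picture viewer there is one more tool, called after "Emit:" as name(argument=value, ...) on one line, values as JSON. drive_tool: Moves the arm, as the interface text tells. Its arguments: {"type":"object","properties":{"plan":{"type":"array"},"jaw":{"type":"number"}},"required":["plan"]}

```bash
mkdir -p pics
python3 - <<'E'
from bench import arm, grab_frame, get_calibration
import cv2, numpy as np
for n in("side","top"):
    p,d=grab_frame(n); cv2.imwrite(f"pics/{n}0.png",p); np.save(f"{n}0.npy",d)
    c=get_calibration(n); print(n,c["mtx"],c["D"],c["extrinsics"])
s=arm.observe(); print(s)
E
```

```text
side [[418.96757667   0.         326.69224968]
 [  0.         418.96757667 205.37766328]
 [  0.           0.           1.        ]] [-0.01246565  0.          0.          0.          0.        ] [[-0.81072703 -0.58538519 -0.00677161  0.42532798]
 [ 0.39411805 -0.55431245  0.73308162 -0.14355627]
 [-0.43288871  0.59166028  0.68010696 -1.08894435]
 [ 0.          0.          0.          1.        ]]
top [[472.55151012   0.         313.99570308]
 [  0.         472.55151012 205.08420217]
 [  0.           0.           1.        ]] [-0.0552716  0.         0.         0.         0.       ] [[-0.01701831 -0.99975462  0.01418002  0.09449589]
 [ 0.98710399 -0.01454185  0.15941847 -0.46216228]
 [-0.15917315  0.01671018  0.98710925 -1.24415044]
 [ 0.          0.          0.          1.        ]]
{'time_s': 0.1, 'qpos': array([ 1.05016461,  0.5764297 ,  0.02481559,  1.43783605, -0.0149725 ,
        1.12903637, -0.05648866]), 'qd': array([-0.00153745, -0.00164321,  0.00017017, -0.00151002, -0.00066527,
        0.00032232,  0.00240686]), 'tau': array([ 6.45968175e-03, -7.67300320e+01,  2.25704983e+00, -2.86601990e+01,
        1.56319403e-02,  8.70192423e-03,  3.96354130e-05]), 'tcp_pos': array([ 0.28540713, -0.61122348,  0.23053628]), 'tcp_rot': array([-3.14006970e+00,  8.52048843e-05,  4.36913886e-01]), 'wrist_force': array([-0.98193861, -0.44653918, -0.17747616]), 'wrist_torque': array([ 0.01523825, -0.0139134 , -0.02539165]), 'finger_force': 0.0, 'grip_width': 0.08523023442147333}
```

View pics/top0.png

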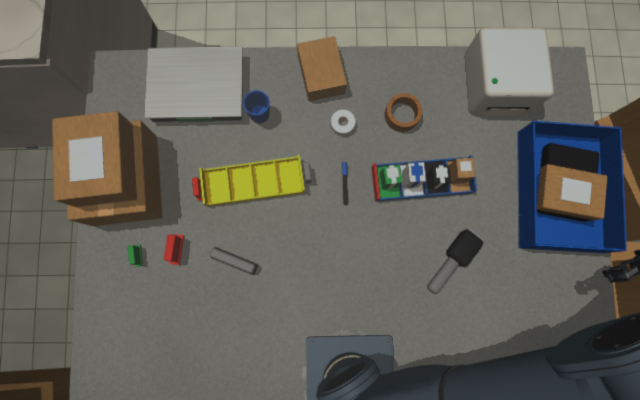

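View pics/side0.png

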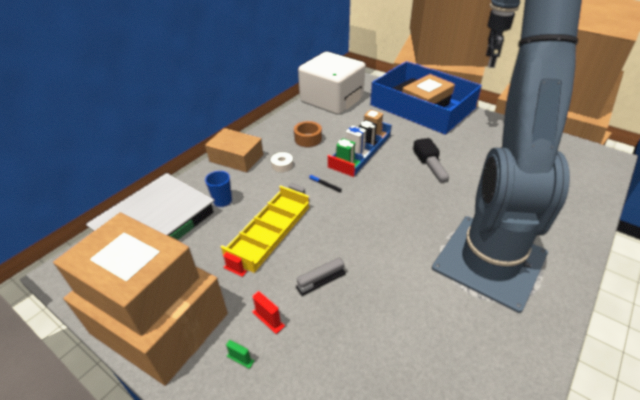

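The top view shows the blue rack at (425,178), with its red end on the left at (377,182). The parcels run green, white, black, kraft from left to right. The carrier is at (253,181) with the small red flag on its left at (196,187). The larger red block (174,249) and the green one (134,255) are decoys.

```bash
cat > h.py <<'E'
import cv2, numpy as np
from bench import arm, grab_frame, get_calibration
def cloud(n,d):
    c=get_calibration(n); v,u=np.mgrid[0:400,0:640]
    q=cv2.undistortPoints(np.stack([u.ravel(),v.ravel()],1).astype(np.float64)[:,None],c["mtx"],np.array(c["D"]))[:,0]
    z=d.ravel(); P=np.c_[q[:,0]*z,-q[:,1]*z,-z]; E=c["extrinsics"]
    W=(P-E[:3,3])@E[:3,:3]; W[z==0]=np.nan
    return W.reshape(400,640,3)
def onplane(n,uv,h):
    c=get_calibration(n);E=c["extrinsics"]
    q=cv2.undistortPoints(np.array(uv,float).reshape(-1,1,2),c["mtx"],np.array(c["D"]))[:,0]
    r=np.c_[q[:,0],-q[:,1],-np.ones(len(q))]@E[:3,:3]; o=-E[:3,:3].T@E[:3,3]
    return o+r*((h-o[2])/r[:,2])[:,None]
def rect(P):
    (c,s,a)=cv2.minAreaRect((P[:,:2]*1000).astype(np.float32)); return np.round(c,1),np.round(s,1),round(a,1)
E
python3 - <<'E'
from h import *
p=cv2.imread("pics/top0.png"); d=np.load("top0.npy"); W=cloud("top",d)
hsv=cv2.cvtColor(p,cv2.COLOR_BGR2HSV); H,S,V=cv2.split(hsv)
v,u=np.mgrid[0:400,0:640]
print("table z",np.nanmedian(W[220:240,300:420,2]))
m=(H>22)&(H<35)&(S>120)&(u>190)&(u<320)&(v>150)&(v<215)
for lo,hi in((0.0,0.02),(0.024,0.036),(0.036,0.045),(0.045,0.056)):
    k=m&(W[...,2]>lo)&(W[...,2]<hi); print("yellow",lo,k.sum(),rect(W[k]))
r=((H<8)|(H>172))&(S>150)
for b in((185,150,210,210),(160,225,190,270),(370,150,385,205)):
    k=r&(u>b[0])&(u<b[2])&(v>b[1])&(v<b[3]); print("red",k.sum(),rect(W[k]),np.nanpercentile(W[k][:,2],[5,50,95]))
R=(u>368)&(u<485)&(v>145)&(v<210)
k=R&(W[...,2]>0.062)
n,l,st,ce=cv2.connectedComponentsWithStats(k.astype(np.uint8),connectivity=4); print(st)
for i in range(1,n):
    if st[i,4]>30: print("parc",rect(W[l==i]),np.nanpercentile(W[l==i][:,2],[10,50,90]))
k=R&(W[...,2]>0.008)&(W[...,2]<.06)&(H>100)&(H<130)&(S>120);print("blue",rect(W[k]))
x0,y0,x1,y1=180,140,490,215
cv2.imwrite("pics/crop1.png",cv2.resize(p[y0:y1,x0:x1],None,fx=2.5,fy=2.5,interpolation=cv2.INTER_CUBIC))
s,sd=cv2.imread("pics/side0.png"),np.load("side0.npy"); W=cloud("side",sd)
print("side table",np.nanmedian(W[220:260,360:400,2]))
E
```

```text
table z -0.000881435508919596
yellow 0.0 2914 (array([539.1, 260.5]), array([109.5, 286.8]), 7.2)
yellow 0.024 416 (array([535.3, 261.5]), array([102.2, 277.2]), 7.0)
yellow 0.036 174 (array([532.3, 255.4]), array([ 96.2, 272.4]), 6.3)
yellow 0.045 156 (array([536.1, 256. ]), array([ 99.2, 276.4]), 6.9)
red 127 (array([516. , 406.1]), array([50. , 17.4]), 6.0) [0.01099475 0.0520498  0.05632413]
red 323 (array([352.3, 464.7]), array([20.4, 79.5]), 76.7) [0.00502127 0.07126276 0.0769943 ]
red 118 (array([525.8, -84.6]), array([94.7, 13.3]), 3.9) [0.01496557 0.04795129 0.05286676]
[[     0      0    640    400 254436]
 [   453    158     22     23    426]
 [   405    163     21     23    409]
 [   382    165     20     22    351]
 [   429    166     22     20    378]]
parc (array([ 548.6, -313.2]), array([53.9, 46.2]), 1.6) [0.07474864 0.094646   0.09841318]
parc (array([ 535.9, -180.6]), array([51.8, 44.1]), 2.7) [0.07656566 0.10279109 0.10648282]
parc (array([ 534.5, -119.6]), array([48.9, 45.4]), 6.3) [0.07743975 0.08717093 0.09036575]
parc (array([ 532.3, -249.9]), array([47.2, 48. ]), 1.7) [0.07414077 0.09046476 0.09458872]
blue (array([ 536.2, -222.2]), array([100.8, 264.3]), 3.9)
side table -0.0012433159387222363
```

View pics/crop1.png

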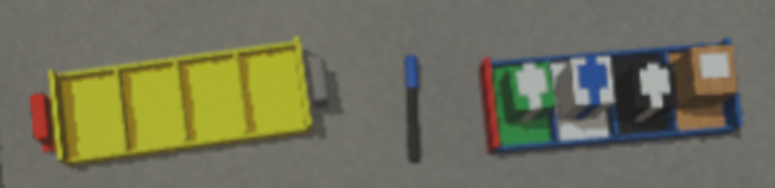

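The crop confirms the order green, white, black, kraft from the red end, with the carrier empty. I'm moving above the green parcel.

Emit:
drive_tool(plan=[[[0.025,0.05,0,8],[0.05,0.1,0,16],[0.075,0.15,0,24],[0.1,0.2,0,32],[0.125,0.25,0,40]]], jaw=0.085)

```text
time_s: 0.72
tcp_pos: [0.411, -0.3599, 0.2312]
tcp_rot: [-3.141, 0.0, 1.139]
wrist_force: [1.3, 0.2, 0.4]
grip_width: 0.085
finger_force: 0.0
```

Emit:
drive_tool(plan=[[[0.025,0.05,0,8],[0.05,0.1,0,16],[0.075,0.15,0,24],[0.1,0.2,0,30],[0.124,0.243,0,30]]])

```text
time_s: 1.35
tcp_pos: [0.535, -0.1167, 0.2311]
tcp_rot: [-3.141, -0.0, 1.661]
wrist_force: [-0.2, -1.0, -0.3]
grip_width: 0.0848
finger_force: 0.0
```

Emit:
drive_tool(plan=[[[0,0,0,0],[0,0,0,0]]])

```text
time_s: 1.6
tcp_pos: [0.5341, -0.1191, 0.2309]
tcp_rot: [-3.141, 0.0, 1.659]
wrist_force: [0.5, -0.5, 0.6]
grip_width: 0.0852
finger_force: 0.0
```

```bash
cat >> h.py <<'E'
def st():
    s=arm.observe(); print(round(s["time_s"],2),np.round(s["tcp_pos"],4),np.round(np.degrees(s["tcp_rot"]),1),"F",np.round(s["wrist_force"],1),"w",round(s["grip_width"],4),"ff",round(s["finger_force"],1))
E
python3 - <<'E'
from h import *
st()
p,d=grab_frame("side"); cv2.imwrite("pics/side1.png",p); np.save("side1.npy",d); W=cloud("side",d)
v,u=np.mgrid[0:400,0:640]
cv2.imwrite("pics/side1c.png",cv2.resize(p[40:240,230:450],None,fx=2.7,fy=2.7,interpolation=cv2.INTER_CUBIC))
t,d=grab_frame("top"); W2=cloud("top",d)
for W in(W,W2):
  for y in(-.119,-.183,-.25,-.314):
    k=(abs(W[...,1]-y)<.03)&(abs(W[...,0]-.537)<.045)&(W[...,2]>.07)&(W[...,2]<.11)
    print(y,k.sum(),rect(W[k]) if k.sum()>5 else 0)
E
```

```text
1.6 [ 0.5341 -0.1191  0.2309] [-179.9    0.    95. ] F [ 0.5 -0.5  0.6] w 0.0852 ff 0.0
-0.119 203 (array([ 537. , -119.1]), array([49.8, 51.1]), 9.5)
-0.183 260 (array([ 538., -178.]), array([52.3, 46.3]), 5.4)
-0.25 171 (array([ 534.5, -247.8]), array([48.2, 53.8]), 2.4)
-0.314 194 (array([ 549.4, -311.5]), array([54.4, 49.3]), 3.2)
-0.119 334 (array([ 534.3, -119.5]), array([49. , 44.8]), 7.1)
-0.183 62 (array([ 533.7, -182.4]), array([48. , 41.1]), 8.2)
-0.25 163 (array([ 532.2, -238.9]), array([48.1, 28. ]), 5.8)
-0.314 0 0
```

View pics/side1c.png

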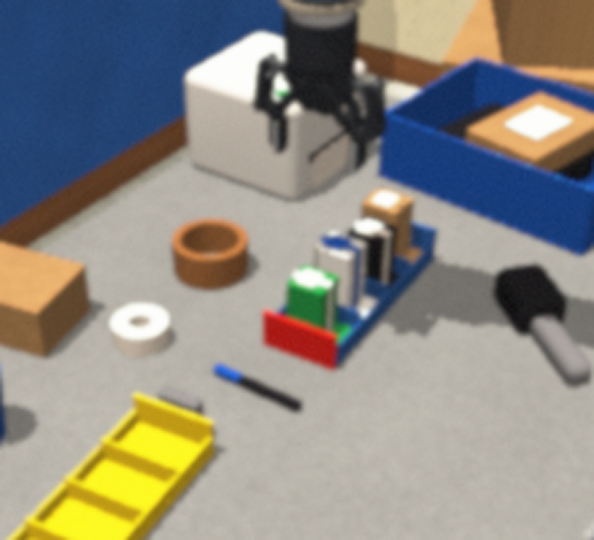

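The side view shows the gripper above the green parcel, clear on both sides, and the two views agree within 3 mm. Descending and gripping.

Emit:
drive_tool(plan=[[[0.001,0,-0.05,1],[0.001,0,-0.1,1],[0.001,0,-0.15,1],[0.001,0,-0.18,1],[0.001,0,-0.185,1]]])

```text
time_s: 2.33
tcp_pos: [0.5339, -0.1197, 0.0446]
tcp_rot: [-3.138, -0.001, 1.674]
wrist_force: [-0.0, -0.8, 0.5]
grip_width: 0.0851
finger_force: 0.0
```

Emit:
drive_tool(plan=[[[0,0,0,0],[0,0,0,0],[0,0,0,0],[0,0,0,0],[0,0,0,0]]], jaw=0.03)

```text
time_s: 2.95
tcp_pos: [0.5365, -0.119, 0.0479]
tcp_rot: [3.139, 0.001, 1.676]
wrist_force: [-0.8, -0.8, 5.5]
grip_width: 0.0475
finger_force: 61.3
```

Emit:
drive_tool(plan=[[[0,0,0.015,0],[0,0,0.05,0],[0,0,0.1,0],[0,0,0.14,0],[0,0.05,0.14,0]]])

```text
time_s: 3.58
tcp_pos: [0.5374, -0.0722, 0.1907]
tcp_rot: [3.135, 0.003, 1.669]
wrist_force: [1.8, 0.9, -2.6]
grip_width: 0.0476
finger_force: 62.0
```

Run:
```python
from h import *
st()
v,u=np.mgrid[0:400,0:640]
for n in("side","top"):
  p=cv2.imread(f"pics/{n}0.png"); W=cloud(n,np.load(f"{n}0.npy"))
  H,S,V=cv2.split(cv2.cvtColor(p,cv2.COLOR_BGR2HSV))
  m=(H>22)&(H<35)&(S>120)&(abs(W[...,0]-.535)<.1)&(abs(W[...,1]-.257)<.17)
  a=np.radians(6.9); q=W[...,:2]-[.535,.257]
  X=q[...,0]*np.cos(a)+q[...,1]*np.sin(a); Y=-q[...,0]*np.sin(a)+q[...,1]*np.cos(a); Z=W[...,2]
  k=m&(Z>.024)&(Z<.058); print(n,rect(W[k]),"xlim",np.percentile(X[k],[1,99]),"ylim",np.percentile(Y[k],[1,99]))
  for y in(-.066,0,.066):
    k=m&(abs(X)<.035)&(Z>.034)&(Z<.046)&(abs(Y-y)<.02); print("div",y,k.sum(),np.median(Y[k]) if k.any() else 0)
  for y in(-.134,.134):
    k=m&(abs(X)<.035)&(Z>.045)&(Z<.056)&(abs(Y-y)<.02); print("end",y,k.sum(),np.median(Y[k]) if k.any() else 0)
  for x in(-.048,.048):
    k=m&(abs(Y)<.1)&(Z>.026)&(Z<.034)&(abs(X-x)<.015); print("wall",x,k.sum(),np.median(X[k]) if k.any() else 0, np.polyfit(Y[k],X[k],1)[0] if k.sum()>9 else 0)
```

```text
3.58 [ 0.5374 -0.0722  0.1907] [179.6   0.2  95.6] F [ 1.8  0.9 -2.6] w 0.0476 ff 62.0
side (array([539.2, 250.1]), array([103.1, 295.1]), 7.1) xlim [-0.04715115  0.0531229 ] ylim [-0.14322071  0.13876444]
div -0.066 52 -0.06526072227525834
div 0 53 0.0012952922703120158
div 0.066 54 0.06716117430208354
end -0.134 54 -0.13385368726941196
end 0.134 61 0.13586662701637464
wall -0.048 126 -0.0446747464490693 0.0007304862819115208
wall 0.048 110 0.05033922664026492 -0.004716656466725776
top (array([535.7, 258.9]), array([102.2, 282.4]), 7.0) xlim [-0.04986607  0.05095599] ylim [-0.13794126  0.13632657]
div -0.066 35 -0.0682687655780403
div 0 42 -0.002295096307736391
div 0.066 41 0.06371081235715718
end -0.134 52 -0.13558633539815368
end 0.134 57 0.13310415559395952
wall -0.048 113 -0.04764640064623218 -0.005139319415654695
wall 0.048 113 0.04787819878073999 -0.003358982228621404
```

Emit:
drive_tool(plan=[[[0,0.05,0,0],[-0.002,0.11,0,0],[-0.004,0.17,0,0],[-0.006,0.23,0,1],[-0.008,0.29,0,1]]])

```text
time_s: 4.2
tcp_pos: [0.5273, 0.2232, 0.1878]
tcp_rot: [3.14, -0.0, 1.694]
wrist_force: [0.8, -1.1, -1.5]
grip_width: 0.0469
finger_force: 61.9
```

Emit:
drive_tool(plan=[[[0,0.06,0,0],[-0.003,0.11,0,0],[-0.003,0.134,0,0],[-0.003,0.134,0,0],[-0.003,0.134,0,0]]])

```text
time_s: 4.82
tcp_pos: [0.5251, 0.3535, 0.1866]
tcp_rot: [3.141, 0.001, 1.692]
wrist_force: [-0.3, -0.7, -2.2]
grip_width: 0.0475
finger_force: 62.0
```

Run:
```python
from h import *
st()
p,d=grab_frame("side"); W=cloud("side",d); cv2.imwrite("pics/s2.png",cv2.resize(p[100:320,150:400],None,fx=2.5,fy=2.5))
H,S,V=cv2.split(cv2.cvtColor(p,cv2.COLOR_BGR2HSV))
k=(H>45)&(H<80)&(S>120)&(abs(W[...,1]-.355)<.06)&(abs(W[...,0]-.524)<.06)&(W[...,2]>.1)
print(k.sum(),rect(W[k]),np.percentile(W[k],[2,50,98],axis=0))
```

```text
4.83 [0.5251 0.3535 0.1866] [1.80e+02 1.00e-01 9.69e+01] F [-0.3 -0.7 -2.2] w 0.0475 ff 62.0
405 (array([515.7, 362.6]), array([58.6, 39.8]), 50.7) [[0.4985593  0.33939867 0.16330715]
 [0.51562433 0.37335297 0.19890422]
 [0.54244958 0.3776814  0.22816397]]
```

View pics/s2.png

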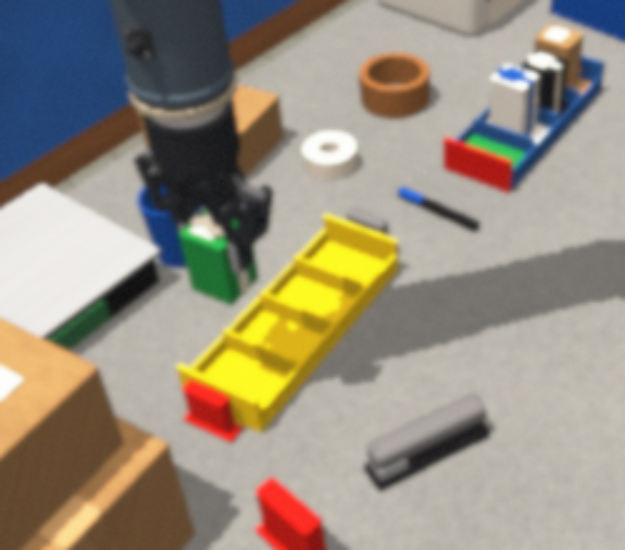

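The green parcel hangs upright over the first bay, next to the red flag (about (210,400) in the crop). Lowering and releasing.

Emit:
drive_tool(plan=[[[0,0.001,-0.05,0],[0,0.001,-0.1,0],[0,0.001,-0.13,0],[0,0.001,-0.139,0],[0,0.001,-0.143,0]]])

```text
time_s: 5.5
tcp_pos: [0.5253, 0.3558, 0.0439]
tcp_rot: [3.141, -0.0, 1.692]
wrist_force: [-1.5, -3.2, 24.4]
grip_width: 0.0475
finger_force: 64.6
```

Emit:
drive_tool(plan=[[[0,0,0,0],[0,0,0,0]]])

```text
time_s: 5.75
tcp_pos: [0.5252, 0.3567, 0.0445]
tcp_rot: [3.14, -0.001, 1.693]
wrist_force: [-0.0, -0.0, -0.8]
grip_width: 0.0473
finger_force: 61.9
```

Emit:
drive_tool(plan=[[[0,0,0,0],[0,0,0,0],[0,0,0,0],[0,0,0,0]]], jaw=0.085)

```text
time_s: 6.25
tcp_pos: [0.5246, 0.3564, 0.0433]
tcp_rot: [3.142, -0.0, 1.693]
wrist_force: [-0.0, 0.5, -0.1]
grip_width: 0.0849
finger_force: 0.0
```

Emit:
drive_tool(plan=[[[0,0,0.02,0],[0,0,0.07,0],[0,0,0.13,0],[0,0,0.16,0],[0,-0.05,0.17,0]]])

```text
time_s: 6.88
tcp_pos: [0.5242, 0.3106, 0.2157]
tcp_rot: [3.138, -0.005, 1.699]
wrist_force: [0.0, -1.0, -0.8]
grip_width: 0.085
finger_force: 0.0
```

```bash
cat >> h.py <<'E'
def tops(zmin=.06,ylo=-.4,yhi=.45):
  for n in("side","top"):
    p,d=grab_frame(n); W=cloud(n,d); X,Y,Z=W[...,0],W[...,1],W[...,2]
    k=(X>.46)&(X<.61)&(Y>ylo)&(Y<yhi)&(Z>zmin)&(Z<.108)
    c,l,s,_=cv2.connectedComponentsWithStats(k.astype(np.uint8),connectivity=4)
    for i in range(1,c):
      if s[i,4]>60: print(n,s[i,4],rect(W[l==i]),"ztop",round(float(np.nanpercentile(Z[l==i],90)),3))
E
python3 -c "
from h import *
st();tops()"
```

```text
6.88 [0.5242 0.3106 0.2157] [179.8  -0.3  97.3] F [ 0.  -1.  -0.8] w 0.085 ff 0.0
side 718 (array([ 540.1, -245.8]), array([ 61. , 183.9]), 5.3) ztop 0.103
side 402 (array([525.6, 356.9]), array([52.2, 46.7]), 7.7) ztop 0.085
top 434 (array([ 548.5, -312.9]), array([53.5, 46.1]), 1.5) ztop 0.098
top 399 (array([ 535.9, -180.3]), array([51.9, 44.1]), 3.0) ztop 0.106
top 385 (array([ 532.7, -249.5]), array([47.2, 49.1]), 2.6) ztop 0.094
top 138 (array([520.8, 362.8]), array([47.7, 27.1]), 5.8) ztop 0.087
```

Green stands flat: its measured top is 85 mm against 84 expected. White is next.

Emit:
drive_tool(plan=[[[0.001,-0.05,0,0],[0.002,-0.11,0,0],[0.004,-0.17,0,-1],[0.005,-0.23,0,-2],[0.006,-0.29,0,-3]]])

```text
time_s: 7.6
tcp_pos: [0.5304, 0.0145, 0.2133]
tcp_rot: [3.141, 0.0, 1.641]
wrist_force: [0.9, -0.6, -0.3]
grip_width: 0.085
finger_force: 0.0
```

Emit:
drive_tool(plan=[[[0.002,-0.06,0,-1],[0.004,-0.12,0,-1],[0.006,-0.17,0,-1],[0.006,-0.196,0,-1],[0.006,-0.196,0,-1]]])

```text
time_s: 8.22
tcp_pos: [0.536, -0.1823, 0.2128]
tcp_rot: [-3.141, 0.001, 1.619]
wrist_force: [0.5, 0.9, -0.5]
grip_width: 0.0853
finger_force: 0.0
```

Emit:
drive_tool(plan=[[[0,0,-0.02,0],[0,0,-0.07,0],[0,0,-0.12,0],[0,0,-0.15,0],[0,0,-0.16,0]]])

```text
time_s: 8.85
tcp_pos: [0.5358, -0.1779, 0.0517]
tcp_rot: [-3.139, -0.002, 1.625]
wrist_force: [0.7, 0.4, 0.2]
grip_width: 0.0848
finger_force: 0.0
```

Emit:
drive_tool(plan=[[[0,0,0,0],[0,0,0,0],[0,0,0,0],[0,0,0,0],[0,0,0,0]]], jaw=0.03)

```text
time_s: 9.48
tcp_pos: [0.5376, -0.1796, 0.0548]
tcp_rot: [3.139, 0.001, 1.624]
wrist_force: [0.4, 2.0, 8.3]
grip_width: 0.0493
finger_force: 62.3
```

Emit:
drive_tool(plan=[[[0,0,0.015,0],[0,0,0.05,0],[0,0,0.1,0],[0,0,0.14,0],[0,0.05,0.14,0]]])

```text
time_s: 10.1
tcp_pos: [0.538, -0.1336, 0.1974]
tcp_rot: [3.135, 0.004, 1.616]
wrist_force: [1.1, 1.2, -3.6]
grip_width: 0.0495
finger_force: 62.7
```

Emit:
drive_tool(plan=[[[0,0.05,0,1],[0,0.11,0,2],[-0.001,0.17,0,3],[-0.002,0.23,0,4],[-0.003,0.29,0,4]]])

```text
time_s: 10.72
tcp_pos: [0.5333, 0.1619, 0.1945]
tcp_rot: [3.141, 0.0, 1.693]
wrist_force: [0.8, 1.0, -1.8]
grip_width: 0.0496
finger_force: 62.7
```

Emit:
drive_tool(plan=[[[0,0.06,0,0],[0,0.11,0,0],[0,0.129,0,0],[0,0.129,0,0],[0,0.129,0,0]]])

```text
time_s: 11.35
tcp_pos: [0.534, 0.2871, 0.1935]
tcp_rot: [-3.142, 0.002, 1.691]
wrist_force: [-0.4, -0.4, -1.7]
grip_width: 0.0493
finger_force: 62.6
```

Emit:
drive_tool(plan=[[[0,0,-0.05,0],[0,0,-0.1,0],[0,0,-0.13,0],[0,0,-0.137,0],[0,0,-0.141,0]]])

```text
time_s: 11.98
tcp_pos: [0.5345, 0.2886, 0.0531]
tcp_rot: [3.141, -0.0, 1.692]
wrist_force: [0.0, 0.3, -1.3]
grip_width: 0.0491
finger_force: 62.6
```

Emit:
drive_tool(plan=[[[0,0,0,0],[0,0,-0.001,0],[0,0,-0.002,0]]])

```text
time_s: 12.35
tcp_pos: [0.5339, 0.2896, 0.0509]
tcp_rot: [3.141, -0.0, 1.693]
wrist_force: [0.4, 0.1, -2.1]
grip_width: 0.0498
finger_force: 62.6
```

Emit:
drive_tool(plan=[[[0,0,-0.001,0],[0,0,-0.002,0],[0,0,-0.002,0]]])

```text
time_s: 12.72
tcp_pos: [0.5339, 0.2896, 0.0507]
tcp_rot: [3.14, -0.0, 1.693]
wrist_force: [-3.9, -3.2, 23.7]
grip_width: 0.0489
finger_force: 65.1
```

Emit:
drive_tool(plan=[[[0,0,0,0],[0,0,0,0],[0,0,0,0],[0,0,0,0]]], jaw=0.085)

```text
time_s: 13.22
tcp_pos: [0.5335, 0.2894, 0.0481]
tcp_rot: [-3.141, 0.0, 1.693]
wrist_force: [-0.2, 0.9, -0.8]
grip_width: 0.085
finger_force: 0.0
```

Emit:
drive_tool(plan=[[[0,0,0.02,0],[0,0,0.07,0],[0,0,0.13,0],[0,0,0.155,0],[0,-0.05,0.165,0]]])

```text
time_s: 13.85
tcp_pos: [0.5335, 0.2434, 0.2153]
tcp_rot: [3.138, -0.004, 1.699]
wrist_force: [0.1, -1.0, 0.0]
grip_width: 0.0848
finger_force: 0.0
```

```bash
python3 -c "
from h import *
st();tops()"
```

```text
13.85 [0.5335 0.2434 0.2153] [179.8  -0.2  97.4] F [ 0.1 -1.   0. ] w 0.0848 ff 0.0
side 449 (array([ 542.6, -276.7]), array([ 56.7, 119.4]), 11.3) ztop 0.096
side 473 (array([533.6, 289.7]), array([53. , 44.6]), 8.0) ztop 0.101
side 402 (array([524.9, 357.4]), array([51.5, 46.2]), 9.0) ztop 0.085
top 429 (array([ 548.5, -313.5]), array([54.2, 47.5]), 0.4) ztop 0.098
top 384 (array([ 532.3, -249.4]), array([47.4, 48. ]), 0.7) ztop 0.094
top 325 (array([531.8, 286.5]), array([52.3, 41.8]), 6.5) ztop 0.102
top 353 (array([522.7, 354.2]), array([49.7, 45.1]), 8.2) ztop 0.086
```

White is flat too (top at 101 mm against 100 expected). Black is next.

Emit:
drive_tool(plan=[[[0,-0.05,0,0],[0,-0.11,0,-1],[0,-0.17,0,-2],[0,-0.23,0,-3],[0,-0.29,0,-4]]])

```text
time_s: 14.58
tcp_pos: [0.5333, -0.0524, 0.2132]
tcp_rot: [3.142, -0.0, 1.623]
wrist_force: [1.3, -0.9, -0.7]
grip_width: 0.0847
finger_force: 0.0
```

Emit:
drive_tool(plan=[[[0,-0.06,0,-1],[0,-0.12,0,-1],[0,-0.17,0,-1],[0,-0.198,0,-1],[0,-0.198,0,-1]]])

```text
time_s: 15.2
tcp_pos: [0.5328, -0.2514, 0.2126]
tcp_rot: [-3.141, 0.001, 1.602]
wrist_force: [0.4, 0.8, 0.5]
grip_width: 0.0849
finger_force: 0.0
```

Emit:
drive_tool(plan=[[[0,0,-0.02,0],[0,0,-0.07,0],[0,0,-0.12,0],[0,0,-0.155,0],[0,0,-0.166,0]]])

```text
time_s: 15.82
tcp_pos: [0.5327, -0.2467, 0.0454]
tcp_rot: [-3.139, -0.002, 1.608]
wrist_force: [-0.1, 0.1, 0.1]
grip_width: 0.0852
finger_force: 0.0
```

Emit:
drive_tool(plan=[[[0,0,0,0],[0,0,0,0],[0,0,0,0],[0,0,0,0],[0,0,0,0]]], jaw=0.03)

```text
time_s: 16.45
tcp_pos: [0.5347, -0.2488, 0.049]
tcp_rot: [3.139, 0.001, 1.606]
wrist_force: [0.3, 1.1, 7.6]
grip_width: 0.0457
finger_force: 61.8
```

Emit:
drive_tool(plan=[[[0,0,0.015,0],[0,0,0.05,0],[0,0,0.1,0],[0,0,0.14,0],[0,0.05,0.14,0]]])

```text
time_s: 17.08
tcp_pos: [0.5348, -0.2028, 0.1915]
tcp_rot: [3.135, 0.004, 1.599]
wrist_force: [0.9, 1.6, -2.9]
grip_width: 0.0453
finger_force: 62.2
```

Emit:
drive_tool(plan=[[[0.001,0.05,0,1],[0.002,0.11,0,2],[0.003,0.17,0,3],[0.004,0.23,0,4],[0.005,0.29,0,5]]])

```text
time_s: 17.7
tcp_pos: [0.5383, 0.093, 0.1885]
tcp_rot: [3.141, 0.0, 1.694]
wrist_force: [1.0, -0.4, -2.5]
grip_width: 0.0455
finger_force: 62.2
```

Emit:
drive_tool(plan=[[[0.002,0.06,0,0],[0.002,0.11,0,0],[0.002,0.133,0,0],[0.002,0.133,0,0],[0.002,0.133,0,0]]])

```text
time_s: 18.32
tcp_pos: [0.5406, 0.2232, 0.1878]
tcp_rot: [3.141, 0.001, 1.693]
wrist_force: [0.7, -0.4, -2.8]
grip_width: 0.0454
finger_force: 62.1
```

Emit:
drive_tool(plan=[[[0,0,-0.05,0],[0,0,-0.1,0],[0,0,-0.13,0],[0,0,-0.139,0],[0,0,-0.142,0]]])

```text
time_s: 18.95
tcp_pos: [0.5411, 0.2237, 0.0458]
tcp_rot: [3.141, 0.0, 1.692]
wrist_force: [0.4, 0.1, -1.9]
grip_width: 0.0453
finger_force: 62.1
```

Emit:
drive_tool(plan=[[[0,0,-0.001,0],[0,0,-0.002,0],[0,0,-0.003,0],[0,0,-0.003,0]]])

```text
time_s: 19.45
tcp_pos: [0.5414, 0.2246, 0.045]
tcp_rot: [3.139, -0.0, 1.693]
wrist_force: [-4.2, -2.3, 18.8]
grip_width: 0.0452
finger_force: 64.3
```

Emit:
drive_tool(plan=[[[0,0,0,0],[0,0,0,0],[0,0,0,0],[0,0,0,0]]], jaw=0.085)

```text
time_s: 19.95
tcp_pos: [0.5406, 0.2244, 0.0422]
tcp_rot: [-3.141, 0.0, 1.693]
wrist_force: [-0.5, 0.5, -0.5]
grip_width: 0.0849
finger_force: 0.0
```

Emit:
drive_tool(plan=[[[0,0,0.02,0],[0,0,0.07,0],[0,0,0.13,0],[0,0,0.161,0],[0,-0.05,0.171,0]]])

```text
time_s: 20.58
tcp_pos: [0.541, 0.1784, 0.2158]
tcp_rot: [3.137, -0.004, 1.7]
wrist_force: [1.2, -1.9, 0.2]
grip_width: 0.0849
finger_force: 0.0
```

```bash
python3 -c "
from h import *
st();tops()"
```

```text
20.57 [0.541  0.1784 0.2158] [179.8  -0.2  97.4] F [ 1.2 -1.9  0.2] w 0.0849 ff 0.0
side 267 (array([ 551.8, -309.5]), array([56.8, 54.4]), 4.1) ztop 0.096
side 809 (array([537.7, 256.4]), array([ 52.9, 111.4]), 6.1) ztop 0.1
side 399 (array([524. , 356.4]), array([50.9, 47.8]), 6.4) ztop 0.085
top 433 (array([ 548.4, -312.9]), array([54.2, 46.9]), 3.5) ztop 0.098
top 344 (array([539.2, 222. ]), array([48.3, 46.3]), 6.9) ztop 0.09
top 381 (array([532.1, 286.4]), array([52.4, 42.3]), 6.4) ztop 0.102
top 348 (array([522.7, 353.9]), array([49. , 44.6]), 7.9) ztop 0.086
```

Emit:
drive_tool(plan=[[[0.001,-0.05,0,0],[0.002,-0.11,0,-1],[0.003,-0.17,0,-2],[0.004,-0.23,0,-3],[0.005,-0.29,0,-4]]])

```text
time_s: 21.3
tcp_pos: [0.5453, -0.1174, 0.2131]
tcp_rot: [-3.141, -0.0, 1.623]
wrist_force: [1.1, 0.7, 0.2]
grip_width: 0.085
finger_force: 0.0
```

Emit:
drive_tool(plan=[[[0.001,-0.06,0,0],[0.002,-0.12,0,0],[0.003,-0.17,0,0],[0.004,-0.196,0,0],[0.004,-0.196,0,0]]])

```text
time_s: 21.92
tcp_pos: [0.5487, -0.3143, 0.2124]
tcp_rot: [-3.14, 0.0, 1.62]
wrist_force: [0.0, 0.7, -0.7]
grip_width: 0.0849
finger_force: 0.0
```

Emit:
drive_tool(plan=[[[0,0,-0.02,0],[0,0,-0.07,0],[0,0,-0.12,0],[0,0,-0.153,0],[0,0,-0.164,0]]])

```text
time_s: 22.55
tcp_pos: [0.5488, -0.3096, 0.0473]
tcp_rot: [-3.139, -0.002, 1.625]
wrist_force: [0.1, 0.1, 0.7]
grip_width: 0.0851
finger_force: 0.0
```

Emit:
drive_tool(plan=[[[0,0,0,0],[0,0,0,0],[0,0,0,0],[0,0,0,0],[0,0,0,0]]], jaw=0.03)

```text
time_s: 23.18
tcp_pos: [0.5506, -0.312, 0.0511]
tcp_rot: [3.139, 0.001, 1.624]
wrist_force: [0.3, 1.8, 7.2]
grip_width: 0.0518
finger_force: 63.3
```

Emit:
drive_tool(plan=[[[0,0,0.015,0],[0,0,0.05,0],[0,0,0.1,0],[0,0,0.14,0],[0,0.05,0.14,0]]])

```text
time_s: 23.8
tcp_pos: [0.5506, -0.266, 0.1936]
tcp_rot: [3.136, 0.005, 1.617]
wrist_force: [1.3, 1.1, -3.7]
grip_width: 0.0512
finger_force: 62.9
```

Emit:
drive_tool(plan=[[[0,0.05,0,1],[0,0.11,0,2],[0,0.17,0,3],[0,0.23,0,4],[0,0.29,0,4]]])

```text
time_s: 24.42
tcp_pos: [0.5494, 0.0301, 0.1905]
tcp_rot: [3.14, 0.0, 1.693]
wrist_force: [1.3, 0.5, -1.8]
grip_width: 0.0512
finger_force: 63.0
```

Emit:
drive_tool(plan=[[[0,0.06,0,0],[0,0.11,0,0],[0,0.13,0,0],[0,0.13,0,0],[0,0.13,0,0]]])

```text
time_s: 25.05
tcp_pos: [0.5498, 0.1563, 0.1895]
tcp_rot: [-3.141, 0.001, 1.691]
wrist_force: [0.1, -1.2, -2.1]
grip_width: 0.0518
finger_force: 62.9
```

Emit:
drive_tool(plan=[[[0,0,-0.05,0],[0,0,-0.1,0],[0,0,-0.13,0],[0,0,-0.139,0],[0,0,-0.142,0]]])

```text
time_s: 25.68
tcp_pos: [0.5501, 0.1574, 0.0477]
tcp_rot: [3.141, 0.0, 1.692]
wrist_force: [0.7, -0.1, -1.2]
grip_width: 0.0514
finger_force: 62.9
```

Emit:
drive_tool(plan=[[[0,0,-0.001,0],[0,0,-0.002,0],[0,0,-0.003,0],[0,0,-0.003,0]]])

```text
time_s: 26.18
tcp_pos: [0.5504, 0.1584, 0.047]
tcp_rot: [3.139, 0.0, 1.693]
wrist_force: [-4.1, -2.1, 19.0]
grip_width: 0.0515
finger_force: 65.0
```

Emit:
drive_tool(plan=[[[0,0,0,0],[0,0,0,0],[0,0,0,0],[0,0,0,0]]], jaw=0.085)

```text
time_s: 26.68
tcp_pos: [0.5496, 0.1584, 0.0442]
tcp_rot: [-3.141, 0.0, 1.693]
wrist_force: [-0.7, 0.0, -0.3]
grip_width: 0.0849
finger_force: 0.0
```

Emit:
drive_tool(plan=[[[0,0,0.02,0],[0,0,0.07,0],[0,0,0.13,0],[0,0,0.16,0],[0,-0.05,0.17,0]]])

```text
time_s: 27.3
tcp_pos: [0.5503, 0.1124, 0.2168]
tcp_rot: [3.137, -0.003, 1.7]
wrist_force: [0.6, -1.0, -0.8]
grip_width: 0.0851
finger_force: 0.0
```

Emit:
drive_tool(plan=[[[0,-0.05,0,0],[0,-0.1,0,0],[0,-0.15,0,0],[0,-0.2,0,0],[0,-0.2,0,0]]])

```text
time_s: 27.92
tcp_pos: [0.5489, -0.0968, 0.2138]
tcp_rot: [-3.14, 0.002, 1.686]
wrist_force: [0.1, 1.1, 0.4]
grip_width: 0.0852
finger_force: 0.0
```

```bash
python3 -c "
from h import *
st();tops()
p=grab_frame('side')[0];t=grab_frame('top')[0]
a=cv2.resize(p[150:300,190:340],(400,400));b=cv2.resize(t[140:230,185:330],(400,248));b=cv2.copyMakeBorder(b,0,152,0,0,0)
cv2.imwrite('pics/end.png',np.hstack([a,b]))"
```

```text
27.93 [ 0.5489 -0.0968  0.2138] [-1.799e+02  1.000e-01  9.660e+01] F [0.1 1.1 0.4] w 0.0852 ff 0.0
side 1198 (array([541.9, 222.4]), array([ 55.2, 181.6]), 7.6) ztop 0.099
side 404 (array([525.4, 356.9]), array([52.1, 46.7]), 7.5) ztop 0.085
top 373 (array([547.3, 154.5]), array([54. , 45.6]), 5.7) ztop 0.094
top 346 (array([539. , 221.9]), array([47.9, 46.4]), 7.2) ztop 0.09
top 376 (array([532. , 286.3]), array([52.7, 42.5]), 6.2) ztop 0.102
top 353 (array([522.5, 353.9]), array([50.1, 44.6]), 8.2) ztop 0.086
```

View pics/end.png

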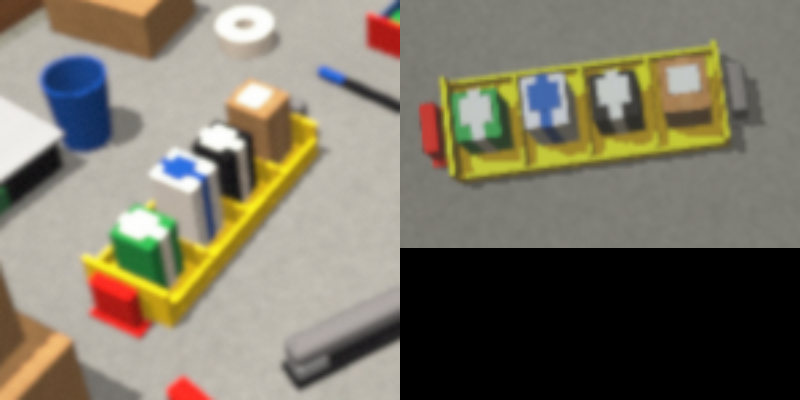

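All four parcels stand upright in their bays: green, white, black, kraft from the red flag (at (120,300) in the side half). Their tops are at the expected heights. Handing in.

```bash
python3 -c "
from bench import arm
print(arm.sign_off())"
```

```text
the job is handed in; nothing more can be done
None
```

I moved all four parcels into the yellow carrier in route order (green, white, black, kraft from the red marker), standing flat and released, and handed the job in at about 28 s of the 109 s allowed; no verdict came back.

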